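# Fit the second beater in the hand mixer and prove it with a tug

## Task

Take the wire-cage beater out of the drying block and press its shank into the free socket of the upside-down hand mixer until it snaps in and sits fully home on the bottom, never forcing it with more than 40 N. Then, without letting it come out, tug it straight up with about 10 N (never more than 22 N) and keep that pull on for a full second to prove the catch holds; afterwards ease off and let go, leaving the beater fully home and upright. Leave the other attachments and kitchen things where they are.

Things in the scene. Friction and masses are not known exactly. Their poses are not given: they have to be found in the camera images.
- beater: The loose beater to fit: steel wire cage on a grey shank, 135 mm long, 70 g, standing shank down in one hole of the block, leaning up to 3 degrees. Origin: the shank's lower tip, z up along it. Shank: 14 mm wide with a round nose, flat shoulder at z = 16, waist 7 mm wide up to z = 36, widening to 14 mm at z = 44, 14 mm to z = 62, collar 20 mm to z = 70.
- cage (a point): Middle of the beater's cage on its axis, 107 mm above the tip, a good place to grip; turns with the beater. Four upright flat bars 8 mm wide, outer faces 20 mm from the axis on its +x, -x, +y, -y sides, from 24 mm below this point to 28 mm above it, where crossed bars close the top. Grip 40 mm wide across +x/-x or +y/-y.
- socket (a point): Centre of the mouth of the mixer's free socket, marked by a steel ring on the mixer's upward face, 115 mm above the table. Turns with the mixer: z up out of the socket, x along the mixer towards its motor end, y towards the other socket. Round hole 15 mm wide, 45 mm deep.
- bottom (a point): Centre of the floor of the free socket, 45 mm below the mouth; the beater's tip rests here when fully home. Snapped home, the beater has free play up and down, anywhere from 2.5 to 7 mm and different each time (it cannot be seen), before the jaws stop it rigidly when pulled up; they do not give way.
- catch: The free socket's catch: the steel ring round its mouth (origin at the mouth's centre, axes as the socket) with two brass sprung jaws hidden inside on the x sides. The beater's nose meets the jaws when its tip is 15 to 23 mm below the mouth; some 4 to 12 N of push spreads them till they snap into the waist. The force between catch and beater is the tug.
- mixer: Red hand mixer upside down in a wooden cradle, fixed. Origin on the table midway between its sockets, z up, x towards the motor end (reaches from x = -65 to 195, y = -65 to 65 mm; top 115 mm high). Free socket at y = -28; the one at y = +28 mm carries an identical fixed beater, 205 mm high, 40 mm across: beside it the fingers should close along the mixer's x.
- block: Pale wooden drying block, fixed, 85 x 250 x 50 mm, origin at the centre of its underside, z up, y along its length. Three holes 16 mm wide and 40 mm deep at y = -85, 0 and +85 mm, each holding one attachment: which hole holds which differs.
- dough_hook: Dough hook (bent steel rod, no cage) in the block, same shank and origin as the beater, 130 mm tall; leave it.
- blend_rod: Blending rod (straight steel rod with black disc, 36 mm wide, on top) in the block, same shank and origin as the beater, 134 mm tall; leave it.
- mug: Blue mug, 82 mm wide, 95 mm tall, origin under its centre; leave it.
- bowl: White bowl, 180 mm wide, 75 mm tall, origin under its centre; leave it.
- jar: White jar with red cap, 70 mm wide, 110 mm tall, origin under its centre; leave it.
- spatula: Spatula with a wooden handle lying on the table, origin under its middle; leave it.

How it is judged:
On the way, in this order (a step that is already met when the one before it is completed fails the run):
1. the beater is pressed into the free socket until it has snapped in and bottomed: tip at least 43.7 mm below the mouth and within 4 mm of its axis, for 0.2 s (z of beater in the frame of socket below -0.0437 m and horizontal distance between beater and socket below 0.004 m), for 0.2 s.
2. the seated beater is tugged upwards against the catch with 6 to 15 N, without a break for 0.6 s (z of beater in the frame of socket between -0.0432 and -0.036 m and horizontal distance between beater and socket below 0.004 m and contact force between beater and catch between 6 and 15 N), for 0.6 s.
At the end, for the whole second after the job is handed in: the beater stands released and at rest in the free socket, tip at least 42 mm below the mouth and within 4 mm of its axis, within 0.10 rad of upright (z of beater in the frame of socket below -0.042 m and horizontal distance between beater and socket below 0.004 m and angle between beater's own z axis and vertical below 0.1 rad and linear speed of beater below 0.02 m/s and contact force between beater and the fingers below 0.2 N); the robot touches nothing.
It fails at once if the seated beater is wrenched at the catch with more than 22 N (z of beater in the frame of socket between -0.0432 and -0.036 m and contact force between beater and catch above 22 N).
It fails at once if the beater is forced against the mixer or its catch with more than 40 N (contact force between beater and mixer above 40 N).
It fails at once if another attachment or kitchen thing is moved more than 30 mm (distance of any of dough_hook, blend_rod, mug, bowl, jar, spatula from where it was at the start of the episode above 0.03 m).
It also fails if it takes over 72 s, if anything falls off the work surface, if the arm or the gripper's body presses on something with over 40 N, if the wrist force passes 120 N, or if a joint passes its speed limit or range.

## Robot

A 7-joint arm with a two-finger parallel gripper is mounted at the origin on the work surface. World frame = base frame: x ahead of the robot, y to its left, z up, the work surface at z = 0. Lengths are in m, angles in rad, forces in N, time in s.
With the tool pointing down it reaches from about 0.425 to 0.875 m from the base axis. Payload 8.4 kg.
Tool frame: the origin (TCP) lies midway between the tips of the shut fingers; the grasp point (between the pads) lies 19 mm behind it; z points along the fingers, y is the direction in which the jaws open and shut (so a half turn about z gives the same grasp; the last joint's range is limited). The gripper opens to 85 mm and grips with 20 to 120 N. Pads are 22 mm wide; open, the fingers measure 114 mm over their backs; the gripper's body (76 mm by 85 mm) begins 54 mm behind the grasp point. The pads swing forward as they close: fully open they stand 13 mm farther back than shut.
Start: joints at [1.081, 0.333, 0.04, 1.465, -0.013, 1.343, -0.059], TCP at [0.248, -0.601, 0.231] pointing down, gripper open.
Joint ranges: [-2.58, 2.58], [-0.38, 2.09], [-1.3, 1.39], [0.25, 2.4], [-1.5, 4.64], [0.08, 2.09], [-2.65, 2.65]. Speed limits (rad/s): [2.22, 2.22, 2.79, 2.79, 3.14, 3.14, 3.14].

## Interface

Orientations are given as [roll, pitch, yaw] about the fixed x, y, z axes, in that order (R = Rz(yaw) Ry(pitch) Rx(roll)).
In Python, from workcell import manip gives the robot as it stands. Calls block until the motion is done:
- manip.move_ptp(position, orientation): joint-space move of the TCP to a pose.
- manip.movel(position, attitude=None, velocity=0.15, until_force=None): straight line of the TCP; attitude=None keeps the orientation; velocity is the mean speed in m/s. With until_force (N) it stops when the force on the tool has changed by that much, and returns True; else False.
- manip.set_joints(angles): joint-space move.
- manip.grip(opening, force=None): opening from 0.0 (shut) to 1.0 (fully open); force is the grip in N (None keeps the last); returns when the fingers have stopped.
- manip.sleep(seconds).
- manip.ik(position, orientation): joint angles nearest the present ones, or None.
- manip.observe(): the state.
- manip.snapshot(name): name is "side" or "top"; returns a dict with "pixels" (480x640x3 uint8, red, green, blue), "depth" (480x640 float32, m along the optical axis (not along the pixel's ray), 0 where there is no reading), "fx", "fy", "cx", "cy" (pixels), "rvec" (rotation vector, rad) and "tvec" (3), from world to camera coordinates, as OpenCV has them. Camera axes: x right, y down, z forward; pixel columns grow to the right and rows downward; lengths in m; the calibration is good to about 2 mm. A picture is of the moment at which its call begins.
A pose or a line that the arm cannot do raises manip.PlanningError and nothing moves.
- manip.close_job(): hands the job in, once; it reports no verdict.
Trained networks look in a picture, given as the dict that the camera call returned (one of the last four; its "shot" number tells which), for a name from the list of things; names that differ only in an ending like _2 or _b are one class to them, and where a whole thing is asked for, a point or a joint stands for the part that bears it (a point fixed in the world has none). Each returns a list of dicts, best first, with "p" (0 to 1); they miss things now and then, are a little off and sometimes report something else, mostly with a low value. They report only what shows in the picture. A call takes as long as a camera call.
- manip.spot_in(picture, thing): "at" ([x, y, z] in m, in world coordinates, good to about 4 mm: the middle of the surface that is visible of it).
- manip.cut_out(picture, thing): "region" (480x640 bool, what is visible of it).
The state is a dict: "t": time; "qpos": joint angles; "dq": joint speeds; "joint_efforts": joint torques, N m; "tool_pos": TCP position; "ee_rot": TCP orientation; "force": force on the tool from outside, world axes, zero at the start; "wrist_torque": the same for the moment, N m; "gripper_width": opening from 0.0 (shut) to 1.0 (fully open).
Only numpy, scipy, OpenCV 4.12 (cv2) and the standard library are available. Lean on these libraries where they do the work, as an engineer would, in place of code of your own. Each camera call takes 0.05 s, during which the arm holds its last target.

## Working session

There is one attempt and no reset: what is moved stays moved. The work goes in short steps, each a Python script; the robot and the scene stay as the last script left them, time stands still between calls to the robot, and variables do not carry over. Pictures are saved under pics/ and viewed, and the job is handed in when it is done.

```bash
mkdir -p pics; ls; cat > h.py <<'E'
import numpy as np, cv2
from workcell import manip
def save(s,n): cv2.imwrite(f'pics/{n}.png', s['pixels'][:,:,::-1])
def cam(s):
    R=cv2.Rodrigues(np.array(s['rvec'],float))[0]; return R,np.array(s['tvec'],float).reshape(3)
def cloud(s):
    R,t=cam(s); d=s['depth']; v,u=np.mgrid[0:480,0:640]
    P=np.stack([(u-s['cx'])/s['fx']*d,(v-s['cy'])/s['fy']*d,d],-1)
    W=(P-t)@R; W[d<=0]=np.nan; return W
E
python3 - <<'E'
from h import *
o=manip.observe(); print(o['t'],o['tool_pos'],o['ee_rot'],o['force'])
for c in ('top','side'):
    s=manip.snapshot(c); save(s,c+'0'); R,t=cam(s); print(c,-R.T@t,s['fx'])
    np.savez('pics/'+c+'0.npz',**{k:v for k,v in s.items()})
    for n in ('beater','cage','socket','catch','mixer','block','dough_hook','blend_rod'):
        r=manip.spot_in(s,n); print(n,[(np.round(x['at'],4).tolist(),round(x['p'],2)) for x in r[:3]])
E
```

```text
pics
0.0 [ 0.24739842 -0.60059752  0.23043782] [-3.14002040e+00  1.12864446e-04  3.90829108e-01] [0.2769766  0.13660591 0.19086183]
top [ 0.31481546 -0.02831114  1.57294664] 524.9286336901613
beater []
cage [([0.5118, -0.2762, 0.1446], 0.47), ([0.641, -0.484, 0.0015], 0.36)]
socket [([0.5642, 0.2068, 0.1137], 0.79)]
catch []
mixer [([0.5631, 0.2101, 0.1137], 0.73)]
block [([0.5081, -0.1816, 0.0507], 0.93)]
dough_hook []
blend_rod [([0.5116, -0.1883, 0.1397], 0.66), ([0.3335, -0.4721, 0.1062], 0.38)]
side [0.0916549  1.19898748 0.9123713 ] 578.7689557995435
beater [([0.5107, -0.2755, 0.1149], 0.78)]
cage [([0.5083, -0.2734, 0.1176], 0.64)]
socket [([0.559, 0.2568, 0.0858], 0.77)]
catch []
mixer [([0.5575, 0.2511, 0.0851], 0.9)]
block [([0.4987, -0.1346, 0.0516], 0.96)]
dough_hook []
blend_rod [([0.5102, -0.1867, 0.1169], 0.53)]
```

View pics/top0.png

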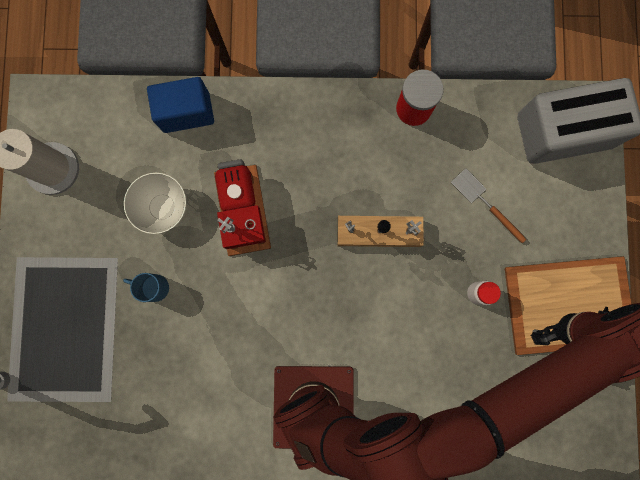

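View pics/side0.png

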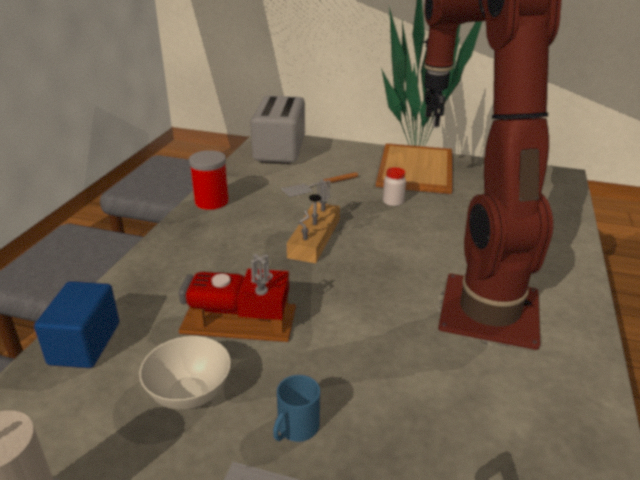

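```bash
python3 - <<'E'
import numpy as np, cv2
t=np.load('pics/top0.npz')['pixels'][:,:,::-1]; s=np.load('pics/side0.npz')['pixels'][:,:,::-1]
a=cv2.resize(t[155:265,205:275],None,fx=5,fy=5,interpolation=cv2.INTER_CUBIC)
b=cv2.resize(t[200:260,330:430],None,fx=4,fy=4,interpolation=cv2.INTER_CUBIC)
im=np.zeros((550,760,3),np.uint8); im[:550,:350]=a; im[:240,355:755]=b
cv2.imwrite('pics/z1.png',im)
a=cv2.resize(s[245:345,180:300],None,fx=5,fy=5,interpolation=cv2.INTER_CUBIC)
cv2.imwrite('pics/z2.png',a)
E
```

```text
(no output)
```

View pics/z1.png

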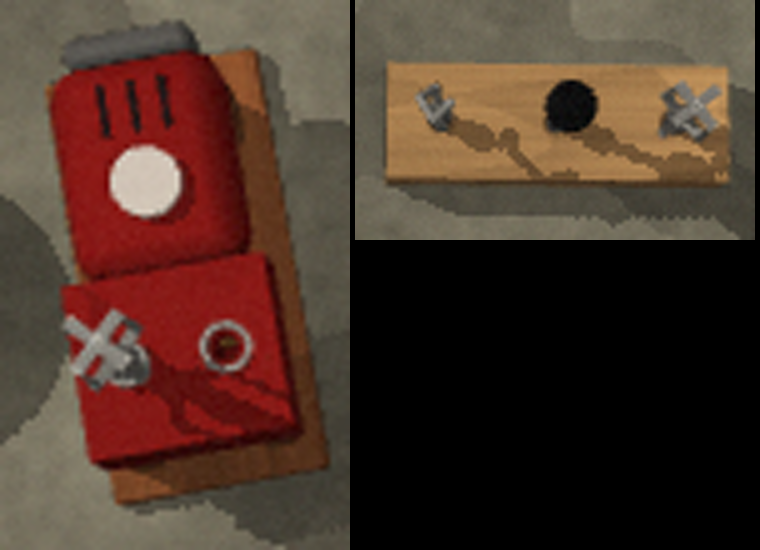

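View pics/z2.png

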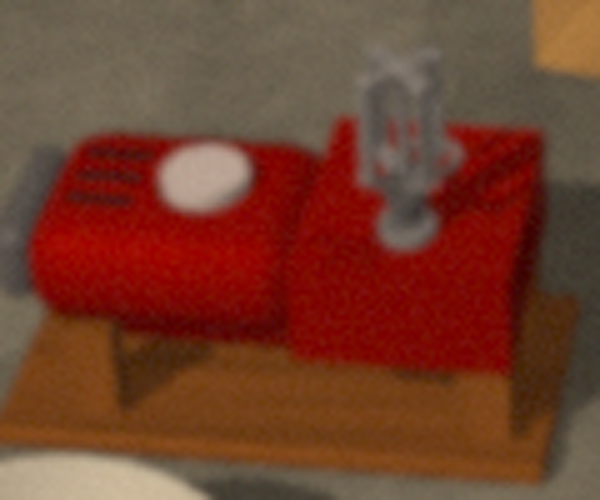

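```bash
cat >> h.py <<'E'
def ray(s,u,v,z):
    R,t=cam(s); C=-R.T@t; d=R.T@np.array([(u-s['cx'])/s['fx'],(v-s['cy'])/s['fy'],1.]); return C+d*(z-C[2])/d[2]
E
python3 - <<'E'
from h import *
s=dict(np.load('pics/top0.npz')); W=cloud(s); px=s['pixels'].astype(int)
hsv=cv2.cvtColor(s['pixels'],cv2.COLOR_RGB2HSV)
def sub(m,u0,u1,v0,v1):
    k=np.zeros_like(m); k[v0:v1,u0:u1]=1; return m&k
gray=(hsv[...,1]<70)&(hsv[...,2]>70)
m=sub(gray,243,258,217,231); v,u=np.nonzero(m); print('ring',len(u),u.min(),u.max(),v.min(),v.max(),(u.min()+u.max())/2,(v.min()+v.max())/2)
(c,r)=cv2.minEnclosingCircle(np.float32(np.c_[u,v])); print(c,r, ray(s,*c,0.115), ray(s,*c,.118), 'zring',np.nanmedian(W[m][:,2]))
red=(hsv[...,1]>150)&((hsv[...,0]<8)|(hsv[...,0]>172))
m=sub(red|gray,215,270,205,252)&(W[...,2]>.105)&(W[...,2]<.122); P=np.float32(W[m][:,:2]); 
r=cv2.minAreaRect(P); print('mixer head',r, cv2.boxPoints(r).tolist(), np.nanmedian(W[m][:,2]))
m=(W[...,2]>.105)&(W[...,2]<.122)
m=sub(m,205,275,155,265); P=np.float32(W[m][:,:2]);r=cv2.minAreaRect(P); print('mixer all',r)
# block
m=(W[...,2]>.044)&(W[...,2]<.056); m=sub(m,330,430,205,255); P=np.float32(W[m][:,:2]);r=cv2.minAreaRect(P); print('block',r,cv2.boxPoints(r).tolist(),np.nanmedian(W[m][:,2]))
m=sub(W[...,2]>.13,400,430,210,245); v,u=np.nonzero(m); P=W[m]; print('cage top',len(P),P.mean(0),u.mean(),v.mean(),P[:,:2].min(0),P[:,:2].max(0)); print(ray(s,u.mean(),v.mean(),.145))
q=np.float32(P[:,:2]); print(cv2.minAreaRect(q))
# cross angle: 4-fold moment
d=P[:,:2]-P[:,:2].mean(0); rr=np.hypot(*d.T); a=np.arctan2(d[:,1],d[:,0]); k=rr>.006
print('cross angle deg',np.degrees(np.angle(np.sum(rr[k]**2*np.exp(4j*a[k])))/4))
m=sub(W[...,2]>.19,210,245,205,245); v,u=np.nonzero(m);P=W[m];d=P[:,:2]-P[:,:2].mean(0); rr=np.hypot(*d.T); a=np.arctan2(d[:,1],d[:,0]); k=rr>.006
print('fixed',len(P),ray(s,u.mean(),v.mean(),.205),np.degrees(np.angle(np.sum(rr[k]**2*np.exp(4j*a[k])))/4))
E
```

```text
ring 27 245 254 219 228 249.5 223.5
(249.6052703857422, 223.86842346191406) 4.884499549865723 [0.51897396 0.18068541 0.115     ] [0.51855387 0.18025536 0.118     ] zring 0.11752520116572357
mixer head ((0.5229088664054871, 0.20968958735466003), (0.12128710746765137, 0.11553763598203659), 11.265308380126953) [[0.4521484971046448, 0.25449851155281067], [0.47471898794174194, 0.1411869376897812], [0.5936692357063293, 0.1648806631565094], [0.5710987448692322, 0.2781922221183777]] 0.1149310183328569
mixer all ((0.5822198987007141, 0.221421018242836), (0.24227052927017212, 0.11561315506696701), 11.164579391479492)
block ((0.5132507085800171, -0.19184675812721252), (0.24775968492031097, 0.086161307990551), 89.68540954589844) [[0.46949052810668945, -0.31548818945884705], [0.5556505918502808, -0.3159612715244293], [0.5570108890533447, -0.068205326795578], [0.4708508253097534, -0.06773224472999573]] 0.05048548866516575
cage top 83 [ 0.51202971 -0.27624865  0.14518693] 414.50602409638554 226.21686746987953 [ 0.49635922 -0.29194723] [ 0.52995439 -0.25976818]
[ 0.51205638 -0.27628712  0.145     ]
((0.5131807923316956, -0.2765805721282959), (0.031524501740932465, 0.031735505908727646), 84.68414306640625)
cross angle deg 39.60546336933217
fixed 92 [0.50745095 0.23427426 0.205     ] -33.940473201915935
```

```bash
python3 - <<'E'
from h import *
D=np.pi/180
for y in (39.6,-50.4,129.6,-140.4):
    for p in ([.5122,-.2765,.25],[.5122,-.2765,.094]): 
        q=manip.ik(p,[np.pi,0,y*D]); print('grasp',y,None if q is None else np.round(q,2))
for y in (101.2,-78.8):
    for p in ([.519,.1805,.3],[.519,.1805,.15]):
        q=manip.ik(p,[np.pi,0,y*D]); print('place',y,None if q is None else np.round(q,2))
print(manip.observe()['t'])
E
```

```text
grasp 39.6 [ 0.61  0.2  -0.22  1.6   0.05  1.35 -0.5 ]
grasp 39.6 [ 0.62  0.32 -0.23  1.78  0.08  1.05 -0.53]
grasp -50.4 [ 0.51  0.19 -0.1   1.6   0.02  1.35 -2.05]
grasp -50.4 [ 0.48  0.31 -0.07  1.79  0.02  1.04 -2.05]
grasp 129.6 [ 0.76  0.21 -0.4   1.59  0.09  1.35  1.04]
grasp 129.6 [ 0.76  0.34 -0.41  1.77  0.15  1.06  0.99]
grasp -140.4 [ 1.29  0.37 -1.1   1.57  0.33  1.41  2.43]
grasp -140.4 [ 1.27  0.55 -1.09  1.75  0.53  1.17  2.28]
place 101.2 [ 0.46  0.22 -1.02  1.57  0.19  1.46 -0.37]
place 101.2 [ 0.44  0.35 -1.02  1.78  0.32  1.19 -0.47]
place -78.8 None
place -78.8 [ 0.58  0.46 -1.23  1.77  0.45  1.24  2.57]
0.9
```

```bash
python3 - <<'E'
from h import *
D=np.pi/180; o=[np.pi,0,39.6*D]
manip.move_ptp([.5122,-.2764,.23],o)
manip.grip(0.8)
manip.movel([.5122,-.2764,.094],velocity=.08)
f0=manip.observe()['force']
s=manip.snapshot('top'); save(s,'pre'); 
manip.grip(0.0,force=60)
ob=manip.observe(); print(ob['t'],ob['gripper_width'],f0,ob['force'],ob['tool_pos'])
s=manip.snapshot('side'); save(s,'gr')
E
python3 - <<'E'
import cv2,numpy as np
a=cv2.resize(cv2.imread('pics/pre.png')[190:270,330:440],None,fx=3.6,fy=5);b=cv2.imread('pics/gr.png')[100:280,240:440]
cv2.imwrite('pics/z3.png',np.hstack([cv2.resize(a,(400,400)),cv2.resize(b,(400,400))]))
E
```

```text
5.0333 0.4582553925144214 [0.30865119 0.22381431 0.13434436] [-0.26949109 -0.54795505  1.93508406] [ 0.51239256 -0.27647382  0.09431371]
```

View pics/z3.png

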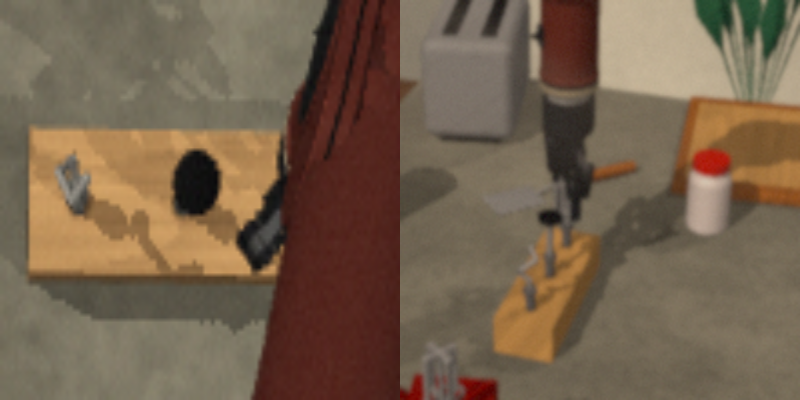

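```bash
python3 - <<'E'
from h import *
D=np.pi/180
manip.movel([.5122,-.2764,.27],velocity=.1)
ob=manip.observe(); print(ob['t'],ob['gripper_width'],ob['force'])
manip.move_ptp([.519,.1805,.30],[np.pi,0,101.2*D])
ob=manip.observe(); print(ob['t'],ob['gripper_width'],ob['force'],ob['tool_pos'],ob['ee_rot'])
for c in ('side','top'):
    s=manip.snapshot(c); save(s,c+'1'); np.savez('pics/'+c+'1.npz',**s)
    for n in ('cage','beater'):
        print(c,n,[(np.round(x['at'],4).tolist(),round(x['p'],2)) for x in manip.spot_in(s,n)[:3]])
E
python3 - <<'E'
import cv2,numpy as np
a=cv2.imread('pics/side1.png')[150:350,170:370];b=cv2.imread('pics/top1.png')[140:290,180:330]
cv2.imwrite('pics/z4.png',np.hstack([cv2.resize(a,(400,400)),cv2.resize(b,(400,400))]))
E
```

```text
6.9917 0.4573723640048448 [-0.53893676 -0.60198592 -0.30151845]
8.6667 0.4535810365362733 [ 0.1493981  -1.2066378   0.27333333] [0.51967987 0.17865527 0.29969368] [-3.14109775e+00  4.96870109e-04  1.76291475e+00]
side cage [([0.5169, 0.1843, 0.3118], 0.94)]
side beater [([0.621, -0.5042, 0.0021], 0.67), ([0.5163, 0.1818, 0.3103], 0.66)]
top cage []
top beater []
```

View pics/z4.png

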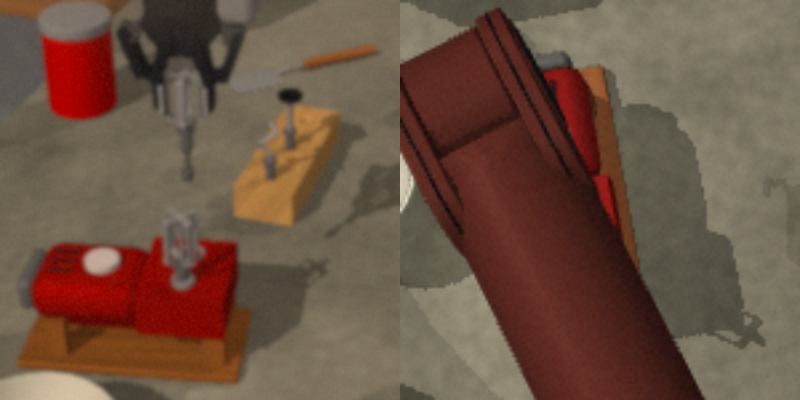

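```bash
python3 - <<'E'
from h import *
print(manip.observe()['tool_pos'])
s=manip.snapshot('side'); np.savez('pics/side2.npz',**s); save(s,'side2'); W=cloud(s)
ob=manip.observe(); tp=ob['tool_pos']; print(ob['t'],tp,ob['force'])
m=np.zeros((480,640),bool); m[190:260,240:280]=1
m&=(np.hypot(W[...,0]-tp[0],W[...,1]-tp[1])<.03)&(W[...,2]>.2)&(W[...,2]<.30)
R,t=cam(s)
def proj(P): c=R@P+t; return c[0]/c[2]*s['fx']+s['cx'],c[1]/c[2]*s['fy']+s['cy']
for v in range(190,245):
    u=np.nonzero(m[v])[0]
    if len(u):
        print(v,u.min(),u.max(),u.mean(),len(u),np.round(np.nanmean(W[v,u],0),4))
for z in (.21,.216,.22,.25,.28,.3): print(z,np.round(proj(np.array([tp[0],tp[1],z])),2))
E
```

```text
[0.51919949 0.17997261 0.29993224]
9.0167 [0.51912524 0.18015492 0.29995011] [ 0.1937174  -0.30849213 -0.65021435]
203 265 265 265.0 1 [0.5217 0.1615 0.2988]
204 264 264 264.0 1 [0.5218 0.1672 0.2993]
205 264 265 264.5 2 [0.52   0.1689 0.298 ]
206 264 265 264.5 2 [0.5209 0.167  0.2943]
207 255 265 261.3333333333333 3 [0.5258 0.1734 0.2944]
208 253 265 258.375 8 [0.5299 0.1804 0.2949]
209 254 272 263.38461538461536 13 [0.5178 0.1816 0.2951]
210 255 271 263.7692307692308 13 [0.5165 0.1827 0.2934]
211 257 268 262.6363636363636 11 [0.5171 0.1879 0.2936]
212 259 266 262.7142857142857 7 [0.5152 0.1921 0.2938]
213 258 267 262.5 10 [0.5157 0.1924 0.2914]
214 259 267 263.0 9 [0.5179 0.1847 0.2843]
215 259 267 263.0 9 [0.5168 0.1877 0.2836]
216 259 266 262.5 8 [0.5175 0.189  0.2817]
217 260 265 262.5 6 [0.518  0.1881 0.2786]
218 260 265 262.5 6 [0.5191 0.1858 0.2746]
219 260 265 262.5 6 [0.5194 0.1853 0.2718]
220 260 265 262.5 6 [0.5189 0.1869 0.2702]
221 260 265 262.5 6 [0.5189 0.1871 0.2678]
222 260 266 263.0 7 [0.5185 0.1854 0.2643]
223 260 266 263.0 7 [0.5181 0.1868 0.2627]
224 261 265 263.0 5 [0.5181 0.1871 0.2603]
225 261 265 263.0 5 [0.5193 0.1845 0.256 ]
226 262 264 263.0 3 [0.5192 0.185  0.2538]
227 262 264 263.0 3 [0.5185 0.1868 0.2523]
228 262 264 263.0 3 [0.5197 0.1843 0.2481]
229 262 264 263.0 3 [0.5203 0.1832 0.2447]
230 262 264 263.0 3 [0.5195 0.1853 0.2436]
231 262 264 263.0 3 [0.521  0.1821 0.2388]
232 262 264 263.0 3 [0.52   0.1848 0.238 ]
233 261 266 263.5 6 [0.5204 0.1812 0.2331]
234 261 266 263.8 5 [0.5196 0.1816 0.2309]
235 261 266 263.5 6 [0.5193 0.1844 0.23  ]
236 261 266 263.5 6 [0.5189 0.1855 0.2281]
237 261 266 263.5 6 [0.5184 0.1869 0.2264]
238 261 266 263.5 6 [0.5183 0.1876 0.2242]
239 262 266 264.0 5 [0.5174 0.1871 0.2214]
240 263 264 263.5 2 [0.5185 0.1877 0.219 ]
0.21 [264.62 241.6 ]
0.216 [264.52 239.35]
0.22 [264.44 237.84]
0.25 [263.9  226.38]
0.28 [263.33 214.63]
0.3 [262.95 206.63]
```

```bash
python3 - <<'E'
from h import *
x,y=.5188,.1802
manip.movel([x,y,.204],[np.pi,0,101.2*np.pi/180],velocity=.1)
manip.sleep(.3)
f0=manip.observe()['force']
r=manip.movel([x,y,.187],velocity=.02,until_force=5)
ob=manip.observe(); print(r,ob['t'],ob['tool_pos'],f0,ob['force'],ob['wrist_torque'])
s=manip.snapshot('side'); save(s,'side3')
a=s['pixels'][200:330,190:320,::-1]; cv2.imwrite('pics/z5.png',cv2.resize(a,(560,560)))
E
```

```text
False 11.425 [0.51885439 0.1802543  0.18716069] [ 0.03834626 -0.20162741 -1.24435291] [ 0.13629932  0.28225071 -1.18902734] [-0.0187841   0.03645245  0.00336176]
```

View pics/z5.png

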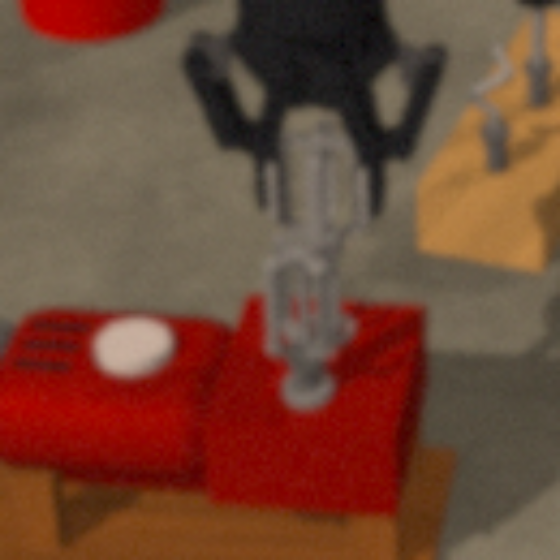

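```bash
python3 - <<'E'
from h import *
x,y=.5188,.1802
def st(r=''):
    ob=manip.observe(); print(r,round(ob['t'],2),np.round(ob['tool_pos'],5),np.round(ob['force'],2),round(ob['gripper_width'],3))
for z in (.182,.178,.174,.170,.165,.160,.157):
    r=manip.movel([x,y,z],velocity=.02,until_force=20); st(r)
    if r: break
E
```

```text
False 11.88 [0.5187  0.18016 0.18181] [ 0.16 -0.24 -0.9 ] 0.456
False 12.22 [0.51872 0.18016 0.1778 ] [ 0.33 -0.09 -1.75] 0.457
False 12.57 [0.5186  0.18015 0.17363] [-0.59  0.7  -2.09] 0.46
False 12.93 [0.51871 0.18016 0.16979] [-0.05 -0.83 -1.23] 0.459
False 13.32 [0.51872 0.18012 0.1647 ] [ 0.95  0.57 -0.61] 0.456
False 13.72 [0.5186  0.18011 0.1596 ] [-0.5   0.09 -1.74] 0.458
False 14.03 [0.51857 0.18003 0.15664] [ 0.34  0.24 -0.46] 0.456
```

```bash
python3 - <<'E'
from h import *
s=manip.snapshot('side'); save(s,'side4'); np.savez('pics/side4.npz',**s)
a=s['pixels'][200:330,190:320,::-1]; cv2.imwrite('pics/z6.png',cv2.resize(a,(560,560)))
ob=manip.observe(); print(ob['t'],ob['force'],ob['joint_efforts'])
E
```

```text
14.075 [-0.62930605 -0.85586859  0.32494235] [ 5.35158892e-03 -4.89599776e+01 -6.47211358e+00 -3.79410052e+01
  2.24163610e-02 -4.75567271e-03 -3.89100736e-03]
```

View pics/z6.png

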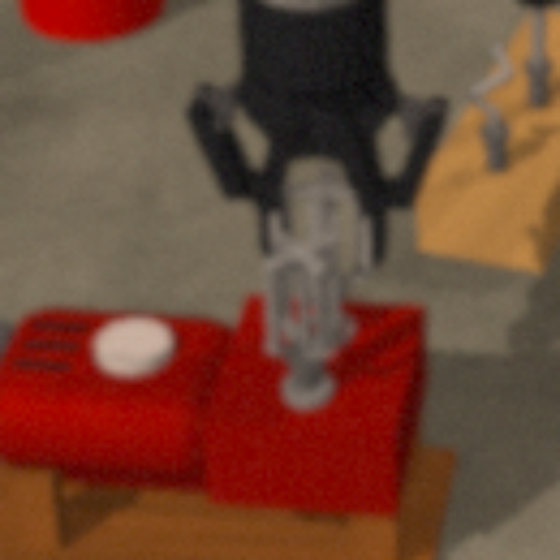

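```bash
python3 - <<'E'
from h import *
x,y=.5188,.1802
def st(r=''):
    ob=manip.observe(); print(r,round(ob['t'],2),np.round(ob['tool_pos'],5),np.round(ob['force'],2),round(ob['gripper_width'],3))
for z in np.arange(.156,.1475,-.001):
    r=manip.movel([x,y,z],velocity=.008,until_force=10); manip.sleep(.05); st(r)
    if r: break
E
```

```text
False 14.4 [0.51878 0.18019 0.15598] [ 0.29  0.19 -1.24] 0.456
False 14.72 [0.51881 0.18018 0.15498] [ 0.03 -0.33 -0.17] 0.458
False 15.05 [0.51893 0.18028 0.15427] [-1.07 -0.01  2.76] 0.46
True 15.31 [0.519   0.18037 0.15411] [-1.83 -1.3   6.35] 0.458
```

```bash
python3 - <<'E'
from h import *
x,y=.5188,.1802
def st(r=''):
    ob=manip.observe(); print(r,round(ob['t'],2),np.round(ob['tool_pos'],5),np.round(ob['force'],2),round(ob['gripper_width'],3)); return ob
for z in np.arange(.1535,.150,-.0005):
    r=manip.movel([x,y,z],velocity=.008,until_force=10); manip.sleep(.1); ob=st(r)
    if ob['force'][2]>14: break
manip.sleep(.3); st()
s=manip.snapshot('side'); save(s,'side5'); np.savez('pics/side5.npz',**s)
a=s['pixels'][200:330,190:320,::-1]; cv2.imwrite('pics/z7.png',cv2.resize(a,(560,560)))
E
```

```text
False 15.66 [0.51901 0.18036 0.15409] [-2.97 -0.55  6.95] 0.457
False 16.01 [0.51905 0.18042 0.15399] [-2.87 -1.36 10.1 ] 0.454
False 16.36 [0.51911 0.18048 0.15389] [-4.19 -1.56 13.62] 0.46
False 16.71 [0.51915 0.18057 0.15379] [-5.33 -1.87 17.9 ] 0.456
 17.01 [0.51914 0.18055 0.15378] [-4.77 -1.42 16.83] 0.459
```

View pics/z7.png

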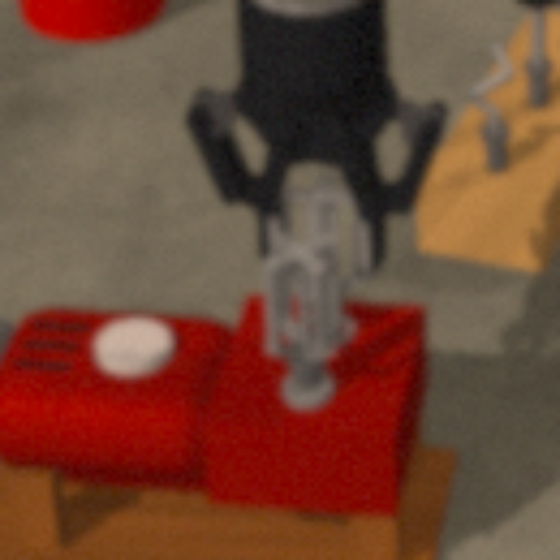

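```bash
python3 - <<'E'
from h import *
x,y=.5188,.1802
def fz(n=5):
    L=[]
    for _ in range(n): manip.sleep(.02); L.append(manip.observe()['force'])
    return np.mean(L,0)
z=.1535
while z<.166:
    z+=.0005
    manip.movel([x,y,z],velocity=.01); f=fz(); ob=manip.observe(); print(round(ob['t'],2),round(z,4),np.round(ob['tool_pos'],5),np.round(f,2))
    if f[2]<-6.5: break
E
```

```text
17.49 0.154 [0.51897 0.18029 0.15417] [-0.97 -0.31  5.57]
17.82 0.1545 [0.51889 0.18022 0.15437] [0.76 0.22 1.41]
18.16 0.155 [0.51857 0.18008 0.15474] [-0.23 -0.01 -0.84]
18.49 0.1555 [0.51878 0.18019 0.15549] [ 0.08  0.23 -0.42]
18.82 0.156 [0.51879 0.1802  0.15601] [-0.09  0.15 -0.49]
19.16 0.1565 [0.51881 0.18022 0.15652] [ 0.47 -0.03 -0.63]
19.49 0.157 [0.51881 0.18022 0.15702] [-0.41 -0.07 -0.45]
19.82 0.1575 [0.51881 0.18022 0.15751] [-0.16  0.16 -0.71]
20.16 0.158 [0.5188  0.18021 0.15801] [ 0.21 -0.22 -0.83]
20.49 0.1585 [0.51883 0.1802  0.15854] [-0.27  0.04 -0.61]
20.82 0.159 [0.51872 0.18015 0.15872] [ 1.41  0.61 -6.15]
21.16 0.1595 [0.5186  0.18006 0.15894] [  3.74   1.49 -13.62]
```

```bash
python3 - <<'E'
from h import *
x,y=.5188,.1802
manip.movel([x,y,.1593],velocity=.01)
L=[];t=[]
for _ in range(35):
    manip.sleep(.04); o=manip.observe(); L.append(o['force'][2]); t.append(o['t'])
L=np.array(L); print(t[0],t[-1],L.mean(),L.min(),L.max(),np.round(L[::5],1),o['tool_pos'])
E
```

```text
21.45 22.8667 -19.084035692767905 -21.839827007790902 -15.345572398716282 [-15.3 -17.9 -16.8 -18.8 -20.2 -20.1 -20.7] [0.51862589 0.18011565 0.15912346]
```

```bash
python3 - <<'E'
from h import *
x,y=.5188,.1802
manip.movel([x,y,.1586],velocity=.02)
for _ in range(14):
    o=manip.observe(); print(round(o['t'],2),round(o['force'][2],2),round(o['tool_pos'][2],5),round(o['gripper_width'],3)); manip.sleep(.05)
E
```

```text
23.12 -15.0 0.15896 0.459
23.17 -14.68 0.15894 0.456
23.22 -14.51 0.15891 0.458
23.27 -12.95 0.1589 0.458
23.32 -12.43 0.1589 0.457
23.37 -12.56 0.15889 0.456
23.42 -12.44 0.15886 0.459
23.47 -11.92 0.15888 0.458
23.52 -11.54 0.15886 0.457
23.57 -9.38 0.15882 0.458
23.62 -10.67 0.15885 0.458
23.67 -10.15 0.15884 0.456
23.72 -9.97 0.15881 0.459
23.77 -10.73 0.1588 0.456
```

```bash
python3 - <<'E'
from h import *
x,y=.5188,.1802
z=.1588
manip.movel([x,y,z],velocity=.02)
t0=manip.observe()['t']; L=[]
while True:
    f=[]
    for _ in range(3):
        manip.sleep(.03); o=manip.observe(); f.append(o['force'][2]); L.append((round(o['t']-t0,2),round(f[-1],1)))
    m=np.mean(f)
    if m<-13 : z-=.0001; manip.movel([x,y,z],velocity=.02)
    elif m>-9: z+=.0001; manip.movel([x,y,z],velocity=.02)
    if o['t']-t0>2.5: break
print(L,z,o['tool_pos'],o['t'])
E
```

```text
[(0.03, np.float64(-11.4)), (0.07, np.float64(-11.1)), (0.1, np.float64(-9.9)), (0.13, np.float64(-10.3)), (0.17, np.float64(-11.2)), (0.2, np.float64(-10.3)), (0.23, np.float64(-10.3)), (0.27, np.float64(-10.3)), (0.3, np.float64(-10.3)), (0.33, np.float64(-10.1)), (0.37, np.float64(-10.9)), (0.4, np.float64(-9.8)), (0.43, np.float64(-10.7)), (0.47, np.float64(-10.6)), (0.5, np.float64(-9.9)), (0.53, np.float64(-10.9)), (0.57, np.float64(-10.0)), (0.6, np.float64(-11.4)), (0.63, np.float64(-9.5)), (0.67, np.float64(-10.8)), (0.7, np.float64(-10.6)), (0.73, np.float64(-10.8)), (0.77, np.float64(-10.5)), (0.8, np.float64(-10.5)), (0.83, np.float64(-10.0)), (0.87, np.float64(-10.2)), (0.9, np.float64(-10.3)), (0.93, np.float64(-10.8)), (0.97, np.float64(-10.1)), (1.0, np.float64(-10.9)), (1.03, np.float64(-10.3)), (1.07, np.float64(-10.1)), (1.1, np.float64(-9.4)), (1.13, np.float64(-10.4)), (1.17, np.float64(-10.2)), (1.2, np.float64(-9.7)), (1.23, np.float64(-10.4)), (1.27, np.float64(-9.5)), (1.3, np.float64(-9.8)), (1.33, np.float64(-10.1)), (1.37, np.float64(-10.0)), (1.4, np.floa
[... 300 characters left out ...]
 (1.8, np.float64(-9.6)), (1.83, np.float64(-10.3)), (1.87, np.float64(-9.5)), (1.9, np.float64(-9.5)), (1.93, np.float64(-10.0)), (1.97, np.float64(-9.6)), (2.0, np.float64(-9.7)), (2.03, np.float64(-9.4)), (2.07, np.float64(-10.0)), (2.1, np.float64(-9.3)), (2.13, np.float64(-8.8)), (2.17, np.float64(-10.4)), (2.2, np.float64(-10.4)), (2.23, np.float64(-9.2)), (2.27, np.float64(-10.2)), (2.3, np.float64(-9.7)), (2.33, np.float64(-8.9)), (2.37, np.float64(-9.3)), (2.4, np.float64(-10.2)), (2.43, np.float64(-9.6)), (2.47, np.float64(-10.4)), (2.5, np.float64(-9.6)), (2.53, np.float64(-10.8)), (2.57, np.float64(-9.2)), (2.6, np.float64(-9.5))] 0.1588 [0.51881804 0.18020973 0.15880793] 26.6667
```

```bash
python3 - <<'E'
from h import *
x,y=.5188,.1802
def st(r=''):
    ob=manip.observe(); print(r,round(ob['t'],2),np.round(ob['tool_pos'],5),np.round(ob['force'],2),round(ob['gripper_width'],3)); return ob
manip.movel([x,y,.1548],velocity=.01); st()
r=manip.movel([x,y,.1530],velocity=.008,until_force=6); st(r)
manip.movel([x,y,.1541],velocity=.01); manip.sleep(.3); st()
manip.grip(.8); st()
s=manip.snapshot('side'); save(s,'side6')
r=manip.movel([x,y,.30],velocity=.1,until_force=4); st(r)
E
```

```text
27.22 [0.51923 0.18037 0.15517] [-0.75 -0.08 -0.45] 0.456
True 27.46 [0.51924 0.18039 0.15413] [-0.45  0.2   5.3 ] 0.457
 28.01 [0.51911 0.18035 0.15432] [1.17 0.35 2.36] 0.455
 28.4 [0.51859 0.18012 0.15388] [-0.62  0.67 -0.4 ] 0.8
False 30.06 [0.51857 0.18008 0.29937] [ 0.54  1.11 -0.11] 0.796
```

```bash
python3 - <<'E'
from h import *
manip.move_ptp([.5,-.2,.35],[np.pi,0,60*np.pi/180])
print(manip.observe()['t'])
W={}
for c in('side','top'):
    s=manip.snapshot(c); save(s,c+'7'); np.savez('pics/'+c+'7.npz',**s)
    if c=='side': A=s['pixels'][200:330,190:320,::-1]
    else:
        B=s['pixels'][160:260,190:290,::-1]; w=cloud(s); m=np.zeros((480,640),bool); m[200:250,212:268]=1
        m&=w[...,2]>.185; v,u=np.nonzero(m)
        for nm,k in(('fixed',w[m][:,1]>.208),('ours',w[m][:,1]<.208)):
            P=w[m][k]; print(nm,len(P),P.mean(0),np.percentile(P[:,2],[10,50,90]))
cv2.imwrite('pics/z8.png',np.hstack([cv2.resize(A,(400,400)),cv2.resize(B,(400,400))]))
E
```

```text
31.4917
fixed 94 [0.5071787  0.2341818  0.20459273] [0.20035549 0.20552693 0.20926711]
ours 95 [0.51595974 0.1787541  0.2041808 ] [0.20134078 0.20476081 0.20728663]
```

View pics/z8.png

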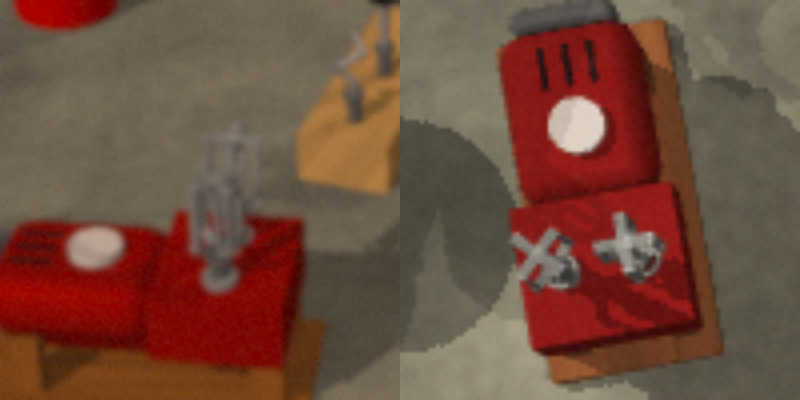

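```bash
python3 - <<'E'
from h import *
manip.close_job(); print(manip.observe()['t'])
E
```

```text
the job is handed in; nothing more can be done
the job is handed in; nothing more can be done
```

The beater is in the free socket, fully home, released and upright, and I handed the job in at about 31.5 s. One point could count against the run: the tug briefly went much higher than intended.

- **Pressing in:** The bottom came where expected, and I pressed against it with at most about 18 N, under the 40 N limit. I saw no distinct snap in the forces. The proof that it snapped in is that the catch stopped the beater rigidly after about 4.5 mm of upward play.
- **Tug:** On the first try the arm's controller kept building up force while holding still. The reading reached 21.8 N, about 21 N on the catch after the beater's weight, very close to the 22 N limit. I backed off and then held a steady 9–11 N for 2.6 s.
- **Force readings:** I only sampled the force at intervals, so I cannot rule out a short peak slightly above 21.8 N.
- **Last checks:** After the tug I pushed the beater back down lightly and opened the fingers, and the arm lifted away without resistance. The top camera puts its top at 204.8 mm, against 205.5 mm for the fixed beater. It leans about 0.02 rad. In the last pictures the mixer and the part of the drying block in view look undisturbed. I did not check the other kitchen things by measurement.

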